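# Hold the fitting power module against the sprung contact plate

### The job

Two finned power modules stand on the bench, and only one has a foot that slides between the blue guide rails of the test carrier: find it by trying, without forcing the other. Slide the fitting one flat along the bed into the guide and press it gently against the sprung copper plate until the red pointer stands in the middle of the green mark (about 10 N, never pushing the plate to the end of its travel), and finish while still gripping and pressing it steadily like that, so that I can tighten the side screws. The other module must stand upright on the bench, off the carrier, and everything else stays where it is.

Things in the scene. Friction and masses are not known exactly. Their poses are not given: they have to be found in the camera images.
- module_a: power module: black rectangular foot 70 mm long (its x), 10 mm thick, with a silver finned heat sink on it, 70 mm long, 32 mm wide (its y), centred, rising to 55 mm above the underside; grip it across the 32 mm. The foot is either 50 or 56 mm wide (y); the heat sinks are alike. Same shape either way round. About 0.3 kg, stands loose on the bench. Origin: centre of the underside; z up.
- module_b: the other power module, as module_a but with the other foot width (one of them is 50 mm, the other 56 mm wide). Origin: centre of the underside; z up.
- carrier: test carrier fixed to the bench: dark steel bed 280 mm (x) by 130 mm (y), 8 mm thick. Origin: centre of its underside. A module is set on the bare front of the bed (about x = -100 mm) and slid along +x between two blue rails to the copper plate. A white scale block with the green mark (x = 44 to 84, y = 53 to 65 mm, 30 mm high above the bed) stands beside the plate.
- mouth (a point): start of the straight gap between the rails, mid gap on the bed's top: carrier x = -30 mm, y = 0, z = 8 mm. The gap is 53 mm wide, straight from x = -30 to +40 mm, with a mouth flaring from x = -58 mm (73 mm wide there). The rails are 12 mm thick and 12 mm high above the bed.
- plate_face (a point): centre of the face of the copper contact plate, 20 mm above the bed, carrier x = 50 mm at rest; it moves with the plate along carrier +x. The plate is 76 mm wide, 10 mm thick, its top 41 mm above the bed; behind it a grey spring housing from x = 100 to 135 mm, 42 mm high.
- plate (a joint): travel of the contact plate along carrier +x, m: 0 at rest, stop at 0.022. Spring of 800 N/m without preload: 0.0125 (10 N) is the middle of the green mark, which runs from 0.009 to 0.016; the red pointer on the plate rides over it.
- screwdriver: screwdriver with a red handle lying on the bench, bystander. Origin in the underside of it.
- paste_jar: white jar 52 mm across, 55 mm high, bystander. Origin: centre of the underside.
- screw_tray: yellow open tray 130 (its x) by 100 by 30 mm, bystander. Origin: centre of the underside.
- multimeter: black and orange hand multimeter 165 by 82 mm, 42 mm high, lying, bystander. Origin: centre of the underside.
There are look-alikes about, which are no part of the job. What is shaped like the module_a but brown, pink or turquoise is not meant.

How it is judged:
On the way, in this order (a step that is already met when the one before it is completed fails the run):
1. the fitting module (module_b) is flat on the bed with its front between the rails (angle between the x axis of module_b and the x axis of carrier, either way round below 0.06 rad and y of module_b in the frame of carrier between -0.003 and 0.003 m and z of module_b in the frame of carrier between 0.005 and 0.0115 m and x of module_b in the frame of carrier above -0.06 m).
2. the fingers press it on the contact plate with 7 to 13 N (angle between the x axis of module_b and the x axis of carrier, either way round below 0.06 rad and y of module_b in the frame of carrier between -0.003 and 0.003 m and z of module_b in the frame of carrier between 0.005 and 0.0115 m and contact force between module_b and plate between 7 and 13 N and contact force between the fingers and module_b above 1 N), for 0.5 s.
At the end, for the whole second after the job is handed in: module_b lies flat between the rails (3 mm, 0.06 rad, under 3.5 mm above the bed), still, touched by the fingers and pressed on the contact plate with 7 to 13 N; module_a stands upright on the bench (within 5 mm), touching neither carrier nor robot (all of step 2 and linear speed of module_b below 0.01 m/s and height (world z) of module_a below 0.005 m and angle between module_a's own z axis and vertical below 0.1 rad and contact force between module_a and carrier below 0.1 N and contact force between each of the arm, the fingers and module_a below 0.1 N); the arm keeps its last pose, push and grip.
It fails at once if the contact plate is pushed to the end of its travel (beyond 21 mm) or with over 20 N (value of joint plate above 0.021 m or contact force between module_b and plate above 20 N).
It fails at once if the module that does not fit is forced against the carrier (over 80 N) (contact force between module_a and carrier above 80 N).
It fails at once if a module is tipped over (angle between any of module_a, module_b's own z axis and vertical above 0.6 rad).
It fails at once if a bystander is moved by more than 30 mm (distance of any of screwdriver, paste_jar, screw_tray, multimeter from where it was at the start of the episode above 0.03 m).
It also fails if it takes over 72 s, if anything falls off the work surface, if the arm or the gripper's body presses on something with over 40 N, if the wrist force passes 120 N, or if a joint passes its speed limit or range.

### The arm

A 6-joint arm with a two-finger parallel gripper is mounted at the origin on the work surface. World frame = base frame: x ahead of the robot, y to its left, z up, the work surface at z = 0. Lengths are in m, angles in rad, forces in N, time in s.
With the tool pointing down it reaches from about 0.35 to 0.775 m from the base axis. Payload 7.3 kg.
Tool frame: the origin (TCP) lies at the centre of the arm's flange, where the gripper is bolted on; the fingertips stand 178 mm ahead of it and the grasp point (between the pads) lies robot.pinch_z ahead of it (robot.pinch_z is the distance from the TCP to the grasp point, in m); x points along the fingers, z is the direction in which the jaws open and shut, and the axes are right-handed (so a half turn about x gives the same grasp; the last joint's range is limited). The gripper opens to 92 mm and grips with 3 to 60 N. Pads are 19 mm wide; open, the fingers measure 130 mm over their backs; the gripper's body (75 mm by 190 mm) begins 47 mm behind the grasp point.
Start: joints at [-1.439, 0.342, 1.524, -0, 1.275, -0.146], TCP at [0.144, -0.505, 0.405] pointing down, gripper open.
Joint ranges: [-2.53, 2.53], [-0.77, 2.02], [0.04, 2.7], [-1, 4.14], [0.28, 2.66], [-3.11, 3.11]. Speed limits (rad/s): [2.57, 2.57, 3.14, 3.14, 3.14, 3.14].

### API

Orientations are given as [roll, pitch, yaw] about the fixed x, y, z axes, in that order (R = Rz(yaw) Ry(pitch) Rx(roll)).
In Python, from cell import robot gives the robot as it stands.
- The arm moves only by the shell command python3 -m jog 'ROWS' [FORCE]. ROWS is JSON, a list of rows, each an object of numbers: "fingers": the closure, from 0 (fully open) to 1 (shut); "x", "y", "z": the shift along the tool's x, y, z in cm; "spin": the turn about the tool's x in degrees. A call has 1 to 5 rows; each row is the pose to reach, as a shift and turn from the pose commanded when the call began, along the tool's axes at that moment; what a row does not reach only later rows make up. A row lasts 1/8 s, in which the tool goes at most 62.5 mm and 10.7 degrees, less where a joint would pass 70% of its speed; a pose out of reach is approached as far as the arm can. A call with a gripper value outside its range is refused whole. The fingers move at their own pace and stop on an object; FORCE is the grip in N (left out, the last holds). Time passes only in rows, so rows that repeat a pose let the fingers close. It gives the time, the measured TCP pose, the force and the opening at its end, in the units of the state.
- robot.observe(): the state, without advancing time (a new reading comes with each control period).
- robot.read_camera(name): name is "scene" or "top" or "wrist"; returns a dict with "color" (400x640x3 uint8, red, green, blue), "mtx" (3x3 intrinsics, pixels), "view" (4x4, takes a point from world to camera coordinates); the wrist camera has in their place "T_tool_cam" (4x4, takes a point from camera to tool coordinates, whose origin is the TCP and whose axes are the tool frame's). Camera axes: x right, y down, z forward; pixel columns grow to the right and rows downward; lengths in m; the calibration is good to about 2 mm. The wrist camera is an equidistant fisheye: a pixel r from the principal point sees the ray r / f radians off the axis. A picture is of the moment at which its call begins: read the wrist's pose just before it. There is no depth.
- robot.hand_in(): hands the job in, once; it reports no verdict.
Trained networks look in a picture, given as the dict that the camera call returned (one of the last four; its "shot" number tells which), for a name from the list of things; names that differ only in an ending like _2 or _b are one class to them, and where a whole thing is asked for, a point or a joint stands for the part that bears it (a point fixed in the world has none). Each returns a list of dicts, best first, with "conf" (0 to 1); they miss things now and then, are a little off and sometimes report something else, mostly with a low value. They report only what shows in the picture. A call takes as long as a camera call. They do not tell look-alikes from the thing itself.
- robot.look_for(target, picture): "xy" ([column, row] in pixels, amid what is visible of it).
The state is a dict: "time": time; "qpos": joint angles; "qvel": joint speeds; "joint_efforts": joint torques, N m; "tool_pos": TCP position; "tool_rot": TCP orientation; "contact_force": force on the tool from outside, world axes, zero at the start; "torque": the same for the moment, N m; "opening": finger opening in m.
Only numpy, scipy, OpenCV 4.12 (cv2) and the standard library are available. Lean on these libraries where they do the work, as an engineer would, in place of code of your own. Each camera call takes 0.05 s, during which the arm holds its last target. There are 200 camera calls.

## Working session

There is one attempt and no reset: what is moved stays moved. The work goes in short steps, Python scripts to look and compute and a shell command to move; the robot and the scene stay as the last step left them, time stands still between calls to the robot, and variables do not carry over. Pictures are saved under pics/ and viewed, on a budget of 10 in all, crops included, one or two more only if the job needs it, and the job is handed in when it is done.

```bash
ls; mkdir -p pics; python3 - <<'E'
from cell import robot
import cv2,numpy as np
print(robot.pinch_z); s=robot.observe(); print(s)
ims=[]
for c in ["top","scene"]:
    p=robot.read_camera(c)
    cv2.imwrite(f"pics/{c}0.png",p["color"][:,:,::-1])
    print(c,p["mtx"].tolist(),p["view"].tolist())
    for t in ["module_a","carrier","plate_face","screwdriver","paste_jar","screw_tray","multimeter"]:
        print(t,[(np.round(d["xy"]).tolist(),round(d["conf"],2)) for d in robot.look_for(t,p)])
E
```

```text
pics
0.1592
{'time': 0.0, 'qpos': array([-1.43898476e+00,  3.42733484e-01,  1.52501456e+00, -3.71372265e-05,
        1.27537243e+00, -1.46012733e-01]), 'qvel': array([-8.68490085e-04,  9.83891228e-04, -9.55482909e-04, -1.33119670e-03,
        4.14647711e-04, -3.05807508e-05]), 'joint_efforts': array([-1.46079372e-03, -4.31244493e+01, -2.44222391e+01,  7.15115061e-02,
        5.58469445e-02, -1.30600365e-04]), 'tool_pos': array([ 0.14398151, -0.50473563,  0.40404002]), 'tool_rot': array([3.01881914, 1.56926809, 1.72585796]), 'contact_force': array([ 0.21076902, -1.07536561,  0.60307024]), 'torque': array([ 0.01603645, -0.00957301, -0.00492577]), 'opening': 0.09215705525545062}
top [[371.762391605732, 0.0, 320.8048992390292], [0.0, 371.762391605732, 201.85130255433447], [0.0, 0.0, 1.0]] [[-0.007020454085191083, -0.9999601341828158, -0.0055175419819546, -0.03184643658493178], [-0.9966304497171863, 0.007447790166265718, -0.0816840077258584, 0.5707155080099028], [0.08172184482105468, 0.004925491521075091, -0.9966430050987763, 1.0602663234266088], [0.0, 0.0, 0.0, 1.0]]
module_a [([330.0, 2
[... 401 characters left out ...]
.08662359967485], [0.0, 0.0, 1.0]] [[-0.7236882162893242, 0.6899185354642382, -0.0169640804895893, 0.41067779402861393], [0.5677685733268217, 0.5812257778317123, -0.5829369111030344, -0.2850211428907801], [-0.3923190190984909, -0.4314962451827387, -0.8123403090126673, 1.443407953428411], [0.0, 0.0, 0.0, 1.0]]
module_a [([334.0, 162.0], 0.84), ([276.0, 148.0], 0.71), ([310.0, 188.0], 0.61), ([365.0, 183.0], 0.58), ([368.0, 264.0], 0.16)]
carrier [([370.0, 264.0], 0.93), ([242.0, 193.0], 0.43)]
plate_face [([361.0, 268.0], 0.65), ([233.0, 123.0], 0.24)]
screwdriver [([246.0, 192.0], 0.54)]
paste_jar [([227.0, 167.0], 0.88)]
screw_tray [([233.0, 123.0], 0.58)]
multimeter [([462.0, 292.0], 0.8)]
```

```bash
python3 - <<'E'
import cv2
a=cv2.imread("pics/top0.png")[120:290,120:520]
cv2.imwrite("pics/top0c.png",cv2.resize(a,(800,340),interpolation=cv2.INTER_CUBIC))
a=cv2.imread("pics/scene0.png")[90:340,200:520]
cv2.imwrite("pics/scene0c.png",cv2.resize(a,(768,600),interpolation=cv2.INTER_CUBIC))
E
```

```text
(no output)
```

View pics/top0c.png

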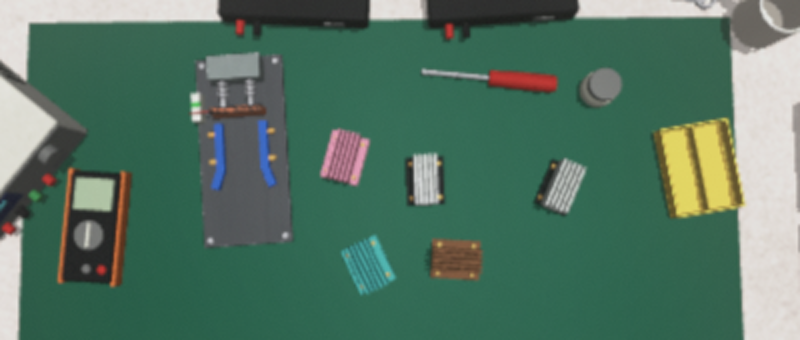

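View pics/scene0c.png

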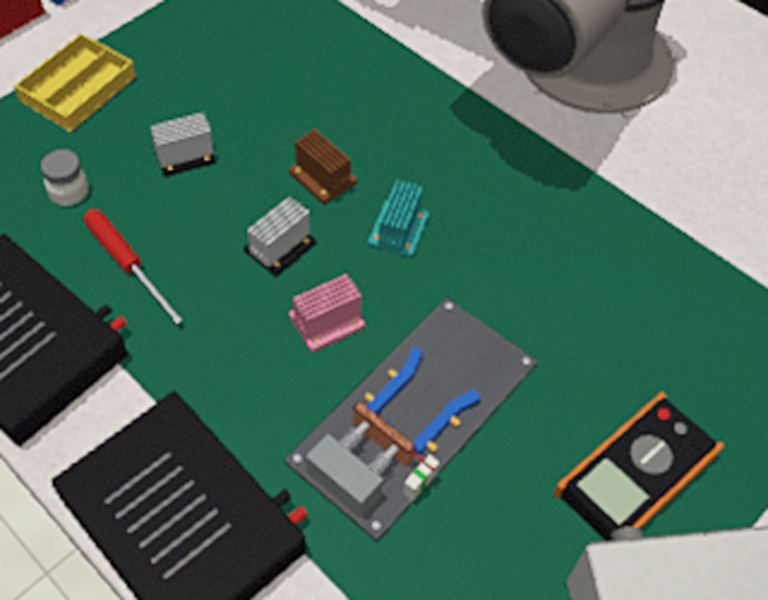

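Top view: two silver-finned modules with black feet stand at about (332,210) and (400,213). These fit the description. The pink (293,198), turquoise (304,252) and brown (348,249) ones are look-alikes. The carrier is at (242,195), with its +x pointing up in the image. Next I work out positions.

```bash
cat > h.py <<'E'
import numpy as np, cv2
from scipy.spatial.transform import Rotation as R
from cell import robot
def T_tool(s):
    T=np.eye(4);T[:3,:3]=R.from_euler('xyz',s["tool_rot"]).as_matrix();T[:3,3]=s["tool_pos"];return T
def bp(p,uv,z,T=None):
    K=p["mtx"];d=np.array([(uv[0]-K[0,2])/K[0,0],(uv[1]-K[1,2])/K[1,1]])
    if T is None: M=np.linalg.inv(p["view"]);r=np.array([*d,1])
    else:
        M=T@p["T_tool_cam"];t=np.hypot(*d);r=np.array([*(d/t*np.sin(t) if t else d),np.cos(t)])
    r=M[:3,:3]@r;o=M[:3,3];return (o+r*(z-o[2])/r[2])
def pr(p,X,T):
    K=p["mtx"];c=(np.linalg.inv(T@p["T_tool_cam"])@np.append(X,1))[:3]
    t=np.arctan2(np.hypot(c[0],c[1]),c[2]);n=c[:2]/np.hypot(c[0],c[1])
    return np.array([K[0,0]*t*n[0]+K[0,2],K[1,1]*t*n[1]+K[1,2]])
def undist(p,X,yaw,half,T,size=600):
    "orthorectified patch of plane z=X[2]; col->local x,row->-local y"
    g=np.linspace(-half,half,size);K=p["mtx"]
    A,B=np.meshgrid(g,-g);c,s=np.cos(yaw),np.sin(yaw)
    P=np.stack([X[0]+c*A-s*B,X[1]+s*A+c*B,np.full_like(A,X[2]),np.ones_like(A)],-1)
    q=P@np.linalg.inv(T@p["T_tool_cam"]).T
    r=np.hypot(q[...,0],q[...,1])+1e-12;t=np.arctan2(r,q[...,2])
    return cv2.remap(p["color"][:,:,::-1].copy(),(K[0,0]*t*q[...,0]/r+K[0,2]).astype('f4'),(K[1,1]*t*q[...,1]/r+K[1,2]).astype('f4'),cv2.INTER_CUBIC)
E
python3 - <<'E'
from h import *
p=robot.read_camera("top")
def f(u,v,z): return bp(p,(u/2+120,v/2+120),z)
for n,q in dict(car=[(201,66),(276,60),(210,241),(286,236)]).items(): print(n,[np.round(f(*a,.008)[:2],3).tolist() for a in q])
for n,q in dict(m1=[(414,154),(437,153),(439,204),(413,205)],m2=[(565,157),(586,166),(568,214),(546,205)]).items():
    P=np.array([f(*a,.055)[:2] for a in q]);d=(P[0]+P[1]-P[2]-P[3]);print(n,P.mean(0).round(3),np.arctan2(d[1],d[0]).round(3),np.linalg.norm(d)/2)
s=robot.observe();T=T_tool(s);print(T.round(3))
w=robot.read_camera("wrist");print(w["mtx"],w["T_tool_cam"].round(3))
E
```

```text
car [[0.721, 0.263], [0.729, 0.151], [0.46, 0.246], [0.467, 0.134]]
m1 [ 0.546 -0.07 ] 0.0 0.07212509105794249
m2 [ 0.535 -0.268] -0.39 0.07298867909454228
[[ 0.     0.962  0.274  0.144]
 [-0.     0.274 -0.962 -0.505]
 [-1.    -0.     0.     0.405]
 [ 0.     0.     0.     1.   ]]
[[309.70691629   0.         321.2731196 ]
 [  0.         309.70691629 203.59546688]
 [  0.           0.           1.        ]] [[ 0.    -0.295  0.955  0.021]
 [-0.001 -0.955 -0.295  0.08 ]
 [ 1.    -0.    -0.     0.001]
 [ 0.     0.     0.     1.   ]]
```

```bash
python3 -m jog '[{"y":6,"z":-1.7},{"y":12,"z":-3.4},{"y":18,"z":-5.1},{"y":24,"z":-6.8},{"y":30,"z":-8.5}]'
python3 -m jog '[{"y":5,"z":-1.2,"spin":9.5,"x":3},{"y":10,"z":-2.4,"spin":19,"x":6},{"y":14,"z":-3.6,"spin":28.5,"x":10},{"y":14,"z":-3.6,"spin":38,"x":10},{"y":14,"z":-3.6,"spin":38,"x":10}]'
python3 - <<'E'
from h import *
s=robot.observe();T=T_tool(s);w=robot.read_camera("wrist");print(s["tool_pos"],s["qvel"].round(3))
cv2.imwrite("pics/w1.png",cv2.resize(w["color"][:,:,::-1][100:350,170:470],(720,600),interpolation=cv2.INTER_CUBIC))
E
```

```text
[ 0.14399936 -0.50487753  0.40477739] [-0.001  0.002  0.001  0.    -0.001  0.   ]$[0]: bad value
$[0]: bad value
```

View pics/w1.png

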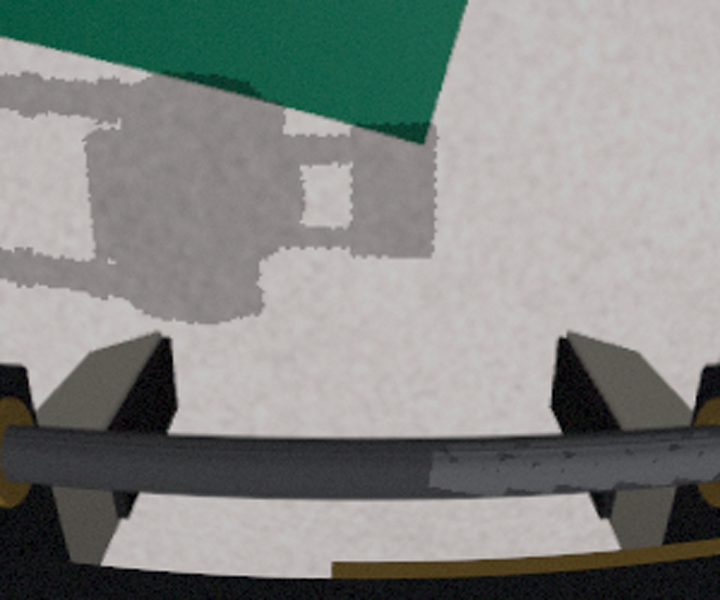

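The jog was refused, probably because each row needs every key. The wrist view shows only bare bench, the gripper and its shadow.

```bash
python3 -m jog '[{"fingers":0,"x":0,"y":6,"z":-1.7,"spin":0},{"fingers":0,"x":0,"y":12,"z":-3.4,"spin":0},{"fingers":0,"x":0,"y":18,"z":-5.1,"spin":0},{"fingers":0,"x":0,"y":24,"z":-6.8,"spin":0},{"fingers":0,"x":0,"y":30,"z":-8.5,"spin":0}]'
```

```text
time: 1.58
tool_pos: [0.4107, -0.3396, 0.4049]
tool_rot: [0.243, 1.57, -1.05]
contact_force: [-0.7, -1.4, -0.1]
opening: 0.0917
```

```bash
python3 -m jog '[{"fingers":0,"x":3,"y":4,"z":-2,"spin":9.5},{"fingers":0,"x":6,"y":8,"z":-4,"spin":19},{"fingers":0,"x":10,"y":10,"z":-6.6,"spin":28.5},{"fingers":0,"x":10,"y":10,"z":-6.6,"spin":38},{"fingers":0,"x":10,"y":10,"z":-6.6,"spin":38}]'
python3 - <<'E'
from h import *
s=robot.observe();T=T_tool(s);w=robot.read_camera("wrist");print(T.round(3),s["qvel"].round(3))
import pickle;pickle.dump((T,w),open("w2.pkl","wb"))
im=undist(w,(0.535,-0.268,0.010),-0.39,.08,T,400)
im2=undist(w,(0.535,-0.268,0.055),-0.39,.08,T,400)
cv2.imwrite("pics/w2.png",np.hstack([im,im2]))
E
```

```text
time: 2.2
tool_pos: [0.4875, -0.2497, 0.3044]
tool_rot: [-1.52, 1.57, 2.809]
contact_force: [0.0, 0.2, -0.3]
opening: 0.0918
[[-0.     0.928 -0.374  0.488]
 [ 0.    -0.374 -0.928 -0.25 ]
 [-1.    -0.     0.     0.304]
 [ 0.     0.     0.     1.   ]] [-0.016 -0.015 -0.013  0.     0.002 -0.078]
```

View pics/w2.png

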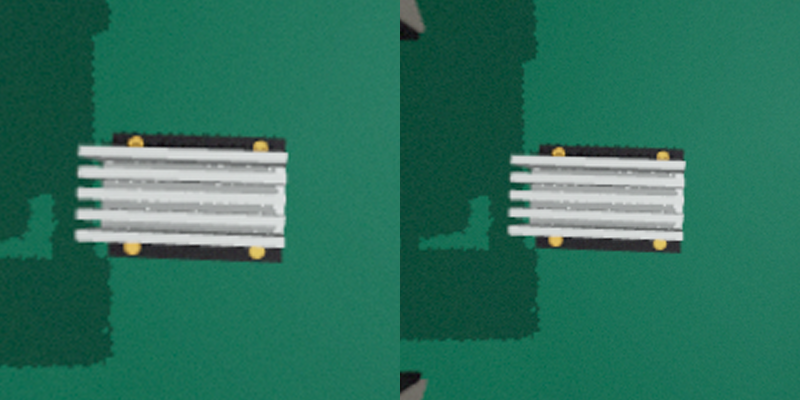

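The left panel is the z = 10 mm plane at 2.5 px/mm. The foot runs from (286,138) to (283,263), which is 125 px or 50 mm, so this is the narrow one (56 mm would be 140 px). Its yaw is about -0.42 and its centre about (0.535,-0.267). I'll grip this one and test its fit gently at the mouth.

```bash
python3 -m jog '[{"fingers":0,"x":2,"y":2.6,"z":-0.1,"spin":2.4},{"fingers":0,"x":4,"y":5.1,"z":-0.16,"spin":2.4},{"fingers":0,"x":8,"y":5.1,"z":-0.16,"spin":2.4},{"fingers":0,"x":10.7,"y":5.1,"z":-0.16,"spin":2.4},{"fingers":0,"x":10.7,"y":5.1,"z":-0.16,"spin":2.4}]' 40
python3 -m jog '[{"fingers":1,"x":0,"y":0,"z":0,"spin":0},{"fingers":1,"x":0,"y":0,"z":0,"spin":0},{"fingers":1,"x":0,"y":0,"z":0,"spin":0},{"fingers":1,"x":0,"y":0,"z":0,"spin":0},{"fingers":1,"x":0,"y":0,"z":0,"spin":0}]' 40
```

```text
time: 2.88
tool_pos: [0.5344, -0.268, 0.1963]
tool_rot: [-1.705, 1.567, 2.582]
contact_force: [-0.5, 0.4, 0.7]
opening: 0.0918
time: 3.5
tool_pos: [0.5351, -0.2676, 0.1979]
tool_rot: [1.178, 1.57, -0.82]
contact_force: [0.5, -0.3, -0.5]
opening: 0.046
```

```bash
python3 -m jog '[{"fingers":1,"x":0,"y":0,"z":0,"spin":0},{"fingers":1,"x":0,"y":0,"z":0,"spin":0},{"fingers":1,"x":0,"y":0,"z":0,"spin":0},{"fingers":1,"x":0,"y":0,"z":0,"spin":0}]' 40
python3 -m jog '[{"fingers":1,"x":-3,"y":0,"z":0,"spin":0},{"fingers":1,"x":-7,"y":0,"z":0,"spin":0},{"fingers":1,"x":-12,"y":0,"z":0,"spin":0},{"fingers":1,"x":-12,"y":0,"z":0,"spin":0}]'; python3 -c "
from h import *
print(T_tool(robot.observe()).round(4))"
```

```text
time: 4.0
tool_pos: [0.5352, -0.2675, 0.1977]
tool_rot: [3.015, 1.571, 1.017]
contact_force: [1.6, 1.8, 0.5]
opening: 0.0317
time: 4.5
tool_pos: [0.5357, -0.2683, 0.3215]
tool_rot: [1.361, 1.563, -0.637]
contact_force: [0.2, -0.2, -5.2]
opening: 0.0318
[[ 0.0063  0.9101 -0.4144  0.5357]
 [-0.0046 -0.4144 -0.9101 -0.2683]
 [-1.      0.0076  0.0016  0.3215]
 [ 0.      0.      0.      1.    ]]
```

```bash
python3 -m jog '[{"fingers":1,"x":0,"y":-2.6,"z":-4.6,"spin":0},{"fingers":1,"x":0,"y":-5.2,"z":-9.2,"spin":0},{"fingers":1,"x":0,"y":-7.8,"z":-13.8,"spin":0},{"fingers":1,"x":0,"y":-10.4,"z":-18.4,"spin":0},{"fingers":1,"x":0,"y":-13,"z":-23,"spin":0}]'
python3 -m jog '[{"fingers":1,"x":0,"y":-2.6,"z":-4.6,"spin":-7},{"fingers":1,"x":0,"y":-5.2,"z":-9.2,"spin":-14},{"fingers":1,"x":0,"y":-7.8,"z":-13.8,"spin":-21},{"fingers":1,"x":0,"y":-9.7,"z":-17.1,"spin":-28.2},{"fingers":1,"x":0,"y":-9.7,"z":-17.1,"spin":-28.2}]'
python3 -m jog '[{"fingers":1,"x":0,"y":0,"z":0,"spin":0},{"fingers":1,"x":0,"y":0,"z":0,"spin":0},{"fingers":1,"x":0,"y":0,"z":0,"spin":0}]'
python3 - <<'E'
from h import *
s=robot.observe();T=T_tool(s);w=robot.read_camera("wrist");print(T.round(4),s["qvel"].round(3))
import pickle;pickle.dump((T,w),open("w3.pkl","wb"))
im=undist(w,(0.594,0.199,0.020),0.065,.16,T,640)
im2=undist(w,(0.594,0.199,0.008),0.065,.16,T,640)
cv2.imwrite("pics/w3.png",np.vstack([im[160:460],im2[160:460]]))
E
```

```text
time: 5.12
tool_pos: [0.5112, -0.0029, 0.3159]
tool_rot: [-1.21, 1.568, 3.075]
contact_force: [1.1, 0.4, -4.6]
opening: 0.0314
time: 5.75
tool_pos: [0.4936, 0.1935, 0.3158]
tool_rot: [-1.45, 1.567, -2.951]
contact_force: [-0.1, -0.5, -4.3]
opening: 0.0316
time: 6.12
tool_pos: [0.4949, 0.1904, 0.3175]
tool_rot: [-1.004, 1.57, -2.512]
contact_force: [0.6, 0.3, -3.6]
opening: 0.0324
[[-4.000e-04  9.980e-01  6.290e-02  4.949e-01]
 [-3.000e-04  6.290e-02 -9.980e-01  1.904e-01]
 [-1.000e+00 -4.000e-04  2.000e-04  3.175e-01]
 [ 0.000e+00  0.000e+00  0.000e+00  1.000e+00]] [ 0.005 -0.003 -0.001  0.     0.002 -0.001]
```

View pics/w3.png

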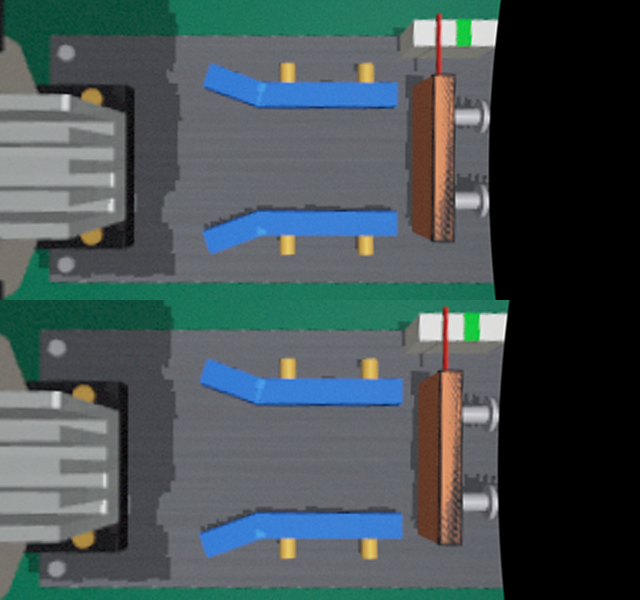

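Rails, plate and pointer are visible, and the front of the held module is at the left. I'll fit the rails' inner edges from this picture.

```bash
python3 - <<'E'
from h import *
import pickle
T,w=pickle.load(open("w3.pkl","rb"))
im=undist(w,(0.594,0.199,0.020),0.065,.16,T,1600) # 5px/mm
h=cv2.cvtColor(im,cv2.COLOR_BGR2HSV)
m=((h[...,0]>98)&(h[...,0]<120)&(h[...,1]>120)&(h[...,2]>150))  # lit tops
up,lo=[],[];xs=range(680,960,5)
for c in xs:
    r=np.where(m[:,c])[0];a=r[r<800];b=r[r>=800]
    up.append(a.max());lo.append(b.min())
xs=(np.array(list(xs))-799.5)/5
for e in(up,lo):
    e=(799.5-np.array(e))/5;k=np.polyfit(xs,e,1);print("slope,y0 mm",k.round(4),np.std(e-np.polyval(k,xs)).round(2))
# held module foot at its present height: underside z = tcp-0.1977
z=T[2,3]-0.1977+0.01
im=undist(w,(T[0,3],T[1,3],z),np.arctan2(T[1,1],T[0,1]),.05,T,500)
cv2.imwrite("pics/held.png",im)
print(z)
E
```

```text
slope,y0 mm [2.00000e-04 2.67244e+01] 0.14
slope,y0 mm [-4.40000e-03 -2.57163e+01] 0.12
0.12979213607310142
```

View pics/held.png

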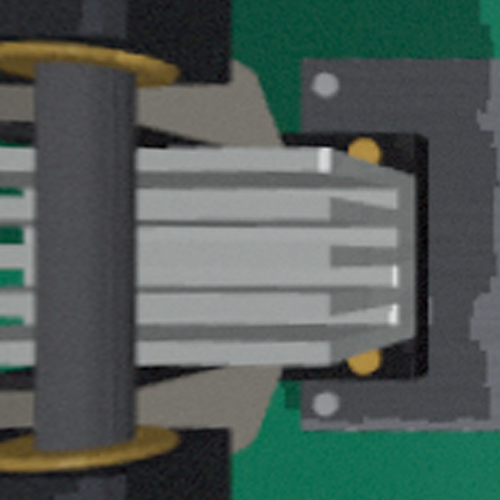

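The foot measures 49.6 mm wide and is centred 1.3 mm off the tool axis, which is within calibration. I'll lower it over the bare front of the bed and compare module and rails at similar depth.

```bash
python3 -m jog '[{"fingers":1,"x":4,"y":0,"z":-0.2,"spin":0},{"fingers":1,"x":8,"y":0,"z":-0.42,"spin":0},{"fingers":1,"x":10.5,"y":0,"z":-0.42,"spin":0},{"fingers":1,"x":10.9,"y":0,"z":-0.42,"spin":0},{"fingers":1,"x":10.9,"y":0,"z":-0.42,"spin":0}]'
python3 - <<'E'
from h import *
s=robot.observe();T=T_tool(s);w=robot.read_camera("wrist");print(T.round(4),s["qvel"].round(3),s["contact_force"])
import pickle;pickle.dump((T,w),open("w4.pkl","wb"))
yaw=np.arctan2(T[1,1],T[0,1]);z=.02
im=undist(w,(T[0,3]+.08,T[1,3]+.08*np.tan(yaw),z),yaw,.08,T,1600)
h=cv2.cvtColor(im,cv2.COLOR_BGR2HSV)
m=((h[...,0]>98)&(h[...,0]<120)&(h[...,1]>120)&(h[...,2]>150))
xs=np.arange(700,1500,40);o=[]
for c in xs:
    r=np.where(m[:,c])[0];a=r[r<800];b=r[r>=800]
    o.append((round((c-799.5)/10+80),(799.5-a.max())/10 if len(a) else None,(799.5-b.min())/10 if len(b) else None))
print(o)
cv2.imwrite("pics/w4.png",cv2.resize(im[200:1400],(800,600),interpolation=cv2.INTER_AREA))
E
```

```text
time: 6.8
tool_pos: [0.4949, 0.1954, 0.2093]
tool_rot: [1.645, 1.57, 0.138]
contact_force: [-0.3, -0.7, -4.0]
opening: 0.0319
[[ 9.000e-04  9.979e-01  6.430e-02  4.949e-01]
 [ 1.000e-04  6.430e-02 -9.979e-01  1.954e-01]
 [-1.000e+00  9.000e-04 -1.000e-04  2.093e-01]
 [ 0.000e+00  0.000e+00  0.000e+00  1.000e+00]] [ 0.002 -0.02  -0.01   0.001  0.002  0.001] [-0.26095679 -0.6986538  -3.95404018]
[(70, np.float64(23.55), np.float64(-28.15)), (74, np.float64(23.45), np.float64(-28.05)), (78, np.float64(23.75), np.float64(-28.25)), (82, np.float64(23.75), np.float64(-28.35)), (86, np.float64(23.65), np.float64(-28.15)), (90, np.float64(23.65), np.float64(-28.15)), (94, np.float64(23.65), np.float64(-28.25)), (98, np.float64(23.75), np.float64(-28.25)), (102, np.float64(23.65), np.float64(-28.25)), (106, np.float64(23.65), np.float64(-28.25)), (110, np.float64(23.65), np.float64(-28.25)), (114, np.float64(23.65), np.float64(-28.25)), (118, np.float64(23.65), np.float64(-28.25)), (122, np.float64(23.75), np.float64(-28.25)), (126, np.float64(23.75), np.float64(-28.25)), (130, np.float64(23.85), np.float64(-28.45)), (134, np.float64(23.75), np.float64(-28.25)), (138, None, None), (142, None, None), (146, None, None)]
```

View pics/w4.png

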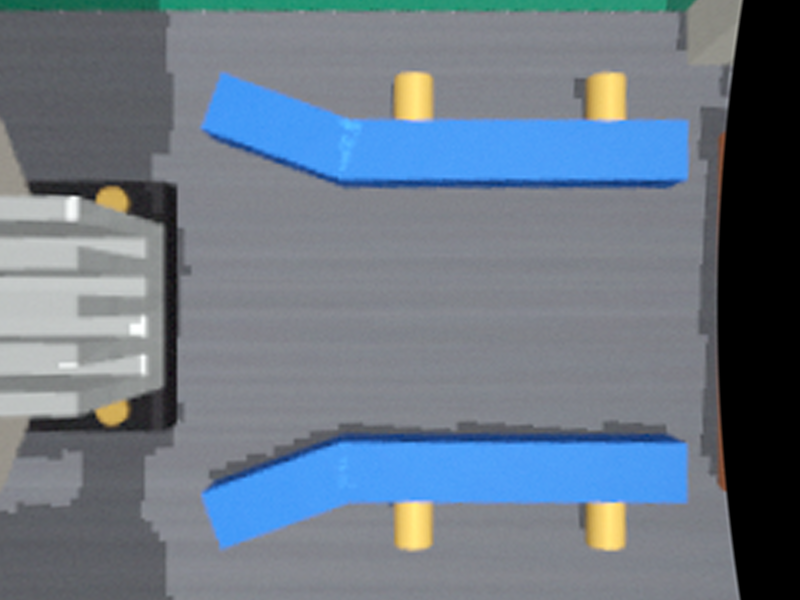

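Module and rails are now in the same plane. The rail mid-line is at y = -2.3 mm, the foot centre is at -1.25 mm, and they are parallel. So I shift 1 mm to tool +z and set it down. By this picture the TCP is at carrier x ≈ -98.5 mm.

```bash
python3 -m jog '[{"fingers":1,"x":0,"y":0,"z":0.1,"spin":0},{"fingers":1,"x":0.2,"y":0,"z":0.1,"spin":0},{"fingers":1,"x":0.35,"y":0,"z":0.1,"spin":0},{"fingers":1,"x":0.35,"y":0,"z":0.1,"spin":0},{"fingers":1,"x":0.35,"y":0,"z":0.1,"spin":0}]'
```

```text
time: 7.48
tool_pos: [0.4946, 0.1945, 0.2057]
tool_rot: [1.473, 1.57, -0.033]
contact_force: [-1.8, -1.8, 4.5]
opening: 0.0316
```

```bash
python3 -m jog '[{"fingers":1,"x":-0.02,"y":1,"z":0,"spin":0},{"fingers":1,"x":-0.03,"y":2,"z":0,"spin":0},{"fingers":1,"x":-0.03,"y":3,"z":0,"spin":0},{"fingers":1,"x":-0.03,"y":4,"z":0,"spin":0},{"fingers":1,"x":-0.03,"y":4,"z":0,"spin":0}]'; python3 -m jog '[{"fingers":1,"x":0,"y":0.5,"z":0,"spin":0},{"fingers":1,"x":0,"y":1,"z":0,"spin":0},{"fingers":1,"x":0,"y":1.5,"z":0,"spin":0},{"fingers":1,"x":0,"y":2,"z":0,"spin":0},{"fingers":1,"x":0,"y":2,"z":0,"spin":0}]'
python3 -c "
from h import *
print(T_tool(robot.observe()).round(4))"
```

```text
time: 8.1
tool_pos: [0.5352, 0.1972, 0.2057]
tool_rot: [1.679, 1.569, 0.173]
contact_force: [2.6, -0.5, 2.5]
opening: 0.0316
time: 8.72
tool_pos: [0.554, 0.1985, 0.2057]
tool_rot: [-1.49, 1.57, -2.995]
contact_force: [-4.2, -0.3, 6.1]
opening: 0.0316
[[-1.000e-03  9.979e-01  6.490e-02  5.540e-01]
 [-2.000e-04  6.490e-02 -9.979e-01  1.985e-01]
 [-1.000e+00 -1.100e-03  1.000e-04  2.057e-01]
 [ 0.000e+00  0.000e+00  0.000e+00  1.000e+00]]
```

It entered the guide with no side load, so this module fits. I continue to just short of the plate.

```bash
python3 -m jog '[{"fingers":1,"x":-0.03,"y":1,"z":0,"spin":0},{"fingers":1,"x":-0.03,"y":2,"z":0,"spin":0},{"fingers":1,"x":-0.03,"y":3,"z":0,"spin":0},{"fingers":1,"x":-0.03,"y":4,"z":0,"spin":0},{"fingers":1,"x":-0.03,"y":4.6,"z":0,"spin":0}]'; python3 -m jog '[{"fingers":1,"x":0,"y":0,"z":0,"spin":0},{"fingers":1,"x":0,"y":0,"z":0,"spin":0},{"fingers":1,"x":0,"y":0.3,"z":0,"spin":0},{"fingers":1,"x":0,"y":0.6,"z":0,"spin":0},{"fingers":1,"x":0,"y":0.6,"z":0,"spin":0}]'
python3 - <<'E'
from h import *
s=robot.observe();T=T_tool(s);w=robot.read_camera("wrist");print(T.round(4))
import pickle;pickle.dump((T,w),open("w5.pkl","wb"))
yaw=np.arctan2(T[1,1],T[0,1])
im=undist(w,(T[0,3]+.05,T[1,3]+.05*np.tan(yaw),.038),yaw,.07,T,700)
cv2.imwrite("pics/w5.png",im[:600])
E
```

```text
time: 9.35
tool_pos: [0.6007, 0.2014, 0.2057]
tool_rot: [-1.403, 1.57, -2.909]
contact_force: [-6.8, -1.7, 5.7]
opening: 0.0317
time: 9.98
tool_pos: [0.606, 0.2018, 0.2057]
tool_rot: [-1.419, 1.57, -2.925]
contact_force: [-3.9, -0.1, 3.4]
opening: 0.0317
[[-1.100e-03  9.979e-01  6.490e-02  6.060e-01]
 [-2.000e-04  6.490e-02 -9.979e-01  2.018e-01]
 [-1.000e+00 -1.100e-03  2.000e-04  2.057e-01]
 [ 0.000e+00  0.000e+00  0.000e+00  1.000e+00]]
```

View pics/w5.png

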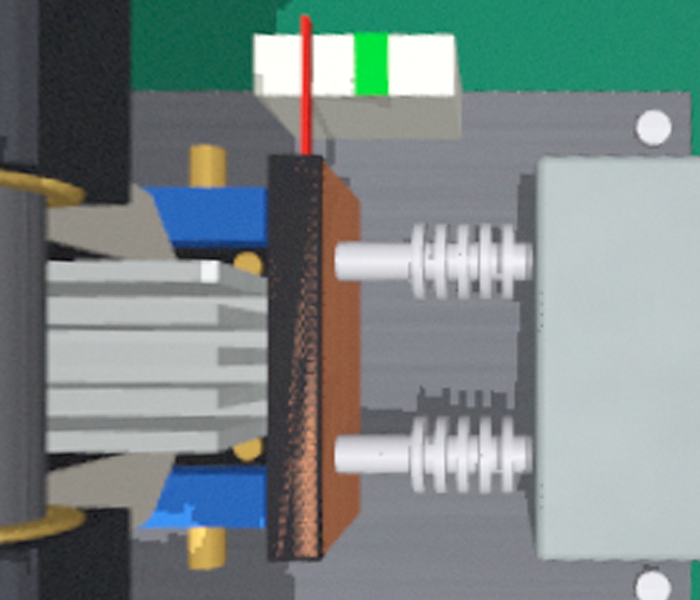

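The pointer is at col 306 (rest) and the green mark spans 355–388, centre 371.5, at 5 px/mm. The plate is about 2 mm ahead. I'll press in small steps, measuring the pointer each time.

```bash
cat > ptr.py <<'E'
from h import *
s=robot.observe();T=T_tool(s);w=robot.read_camera("wrist")
yaw=np.arctan2(T[1,1],T[0,1])
im=undist(w,(T[0,3]+.05,T[1,3]+.05*np.tan(yaw),.038),yaw,.07,T,700)
h=cv2.cvtColor(im[20:140],cv2.COLOR_BGR2HSV);H,S,V=h[...,0],h[...,1],h[...,2]
red=((H<8)|(H>172))&(S>150)&(V>120);gr=(H>50)&(H<70)&(S>180)&(V>180)
wh=((S<40)&(V>200))[25:55]
c=lambda m:np.where(m.sum(0)>8)[0]
r,g,b=c(red[:80]),c(gr),c(wh)
print("red",r.mean() if len(r) else None,"green",g.min(),g.max(),(g.min()+g.max())/2,"block",b.min(),b.max())
print("TCP",T[:3,3].round(4),"yaw",yaw.round(4),"F",s["contact_force"].round(1),"qv",abs(s["qvel"]).max().round(4))
cv2.imwrite("pics/ptr.png",im[:600])
E
python3 ptr.py
python3 -m jog '[{"fingers":1,"x":-0.02,"y":0.2,"z":0,"spin":0},{"fingers":1,"x":-0.02,"y":0.4,"z":0,"spin":0},{"fingers":1,"x":-0.02,"y":0.6,"z":0,"spin":0},{"fingers":1,"x":-0.02,"y":0.8,"z":0,"spin":0},{"fingers":1,"x":-0.02,"y":0.8,"z":0,"spin":0}]'; python3 ptr.py
```

```text
red 305.5 green 356 387 371.5 block 255 454
TCP [0.606  0.2018 0.2057] yaw 0.065 F [-4.   0.1  3.6] qv 0.0029
time: 10.7
tool_pos: [0.6141, 0.2023, 0.2057]
tool_rot: [-1.423, 1.569, -2.929]
contact_force: [-4.8, -0.4, 3.3]
opening: 0.0317
red 285.0 green 315 347 331.0 block 216 413
TCP [0.6141 0.2023 0.2057] yaw 0.0648 F [-4.8 -0.4  3.3] qv 0.0047
```

```bash
python3 -m jog '[{"fingers":1,"x":0,"y":0.2,"z":0,"spin":0},{"fingers":1,"x":0,"y":0.4,"z":0,"spin":0},{"fingers":1,"x":0,"y":0.6,"z":0,"spin":0},{"fingers":1,"x":0,"y":0.7,"z":0,"spin":0},{"fingers":1,"x":0,"y":0.7,"z":0,"spin":0}]'; python3 ptr.py
```

```text
time: 11.38
tool_pos: [0.62, 0.2028, 0.2058]
tool_rot: [-1.455, 1.566, -2.96]
contact_force: [-10.7, -0.7, 7.6]
opening: 0.0319
red 282.0 green 290 317 303.5 block 190 384
TCP [0.62   0.2028 0.2058] yaw 0.065 F [-10.7  -0.7   7.6] qv 0.0026
```

```bash
python3 -m jog '[{"fingers":1,"x":0,"y":0.15,"z":0,"spin":0},{"fingers":1,"x":0,"y":0.3,"z":0,"spin":0},{"fingers":1,"x":0,"y":0.4,"z":0,"spin":0},{"fingers":1,"x":0,"y":0.4,"z":0,"spin":0},{"fingers":1,"x":0,"y":0.4,"z":0,"spin":0}]'; python3 ptr.py
```

```text
time: 12.05
tool_pos: [0.6234, 0.203, 0.2059]
tool_rot: [-1.464, 1.564, -2.97]
contact_force: [-14.6, -2.3, 8.8]
opening: 0.0317
red 280.0 green 269 299 284.0 block 171 366
TCP [0.6234 0.203  0.2059] yaw 0.0651 F [-14.6  -2.3   8.8] qv 0.0016
```

View pics/ptr.png

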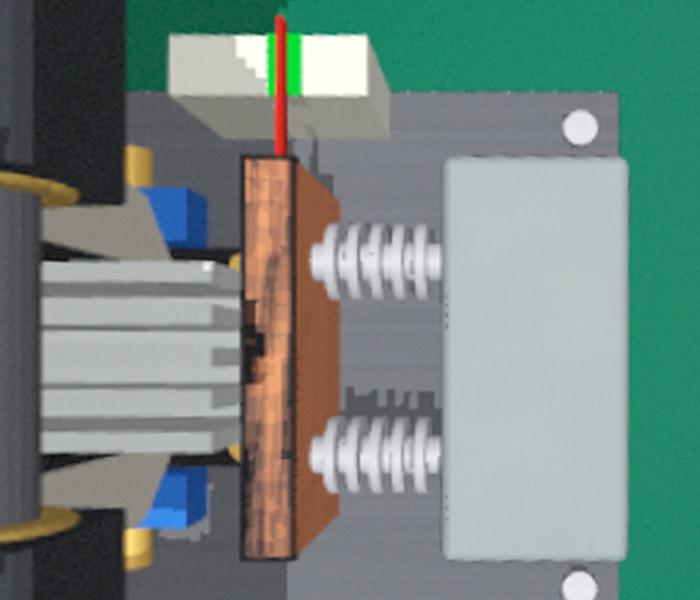

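The pointer (280) stands inside the green (269–299), within 1 mm of its middle before allowing for parallax. I'll hold it for a while, then re-check for drift.

```bash
for i in 1 2; do python3 -m jog '[{"fingers":1,"x":0,"y":0,"z":0,"spin":0},{"fingers":1,"x":0,"y":0,"z":0,"spin":0},{"fingers":1,"x":0,"y":0,"z":0,"spin":0},{"fingers":1,"x":0,"y":0,"z":0,"spin":0},{"fingers":1,"x":0,"y":0,"z":0,"spin":0}]' >/dev/null; done; python3 ptr.py; python3 - <<'E'
from h import *
p=robot.read_camera("top")
for t in ["module_a","screwdriver","paste_jar","screw_tray","multimeter"]:
    print(t,[(np.round(d["xy"]).tolist(),round(d["conf"],2)) for d in robot.look_for(t,p)])
robot.hand_in()
E
```

```text
red 280.5 green 269 299 284.0 block 171 366
TCP [0.6234 0.203  0.2059] yaw 0.0651 F [-14.9  -1.9   7.9] qv 0.0017
module_a [([347.0, 249.0], 0.75), ([299.0, 252.0], 0.64), ([332.0, 208.0], 0.57)]
screwdriver [([378.0, 164.0], 0.53)]
paste_jar [([422.0, 160.0], 0.87)]
screw_tray [([468.0, 204.0], 0.9)]
multimeter [([159.0, 239.0], 0.76)]
the job is handed in; nothing more can be done
```

The narrow-foot module is in the guide, gripped at 40 N and pressed steadily against the copper plate, and the job is handed in. I chose it because its foot measured about 50 mm in the wrist camera. It slid in flat with almost no side load, so I never tried or touched the other module.

**Pressing force:** the red pointer stands inside the green mark, 0–0.8 mm from its middle depending on how I allow for parallax. That is a travel of about 11.7–12.5 mm, or 9.4–10 N. Estimating travel from how far the arm moved gives up to 13.4 mm, still inside the mark. The wrist reads about 15 N along the push, which I take to be spring plus bed friction. Nothing drifted over a hold of about 1.25 s.

**Other module:** it still stands at its place on the bench, at (332,208) in the top camera.

**Bystanders:** the screwdriver, jar and tray read within about 4 pixels of where they started. The multimeter detection differs by about 15 pixels, roughly 4 cm. The arm never went near it and may be hiding part of it, so I put this down to detection scatter, but I did not check it with another picture.

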